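# Put the hole saws back in the tool tray, each in its own pocket

### The job

Move the row of four red hole saws from the plywood carrying rack into the tool tray: each must stand upright, teeth down, on the yellow floor of the pocket that is cut for its diameter, so the smallest saw goes in the smallest pocket and so on up to the largest. Lower each saw to the floor of its pocket before you let go, because dropped teeth chip, and leave the wax tin and the tape measure where they stand.

Things in the scene. Friction and masses are not known exactly. Their poses are not given: they have to be found in the camera images.
- saw_20: Smallest hole saw, loose, 60 g: red steel cup, diameter 20 mm, 42 mm high, teeth down. On top, same axis: dark collar, diameter 17, 42 to 48 mm above the teeth, then bright hex shank, 11.5 mm across, 48 to 76 mm up, best gripped from above. Origin: on the axis at the tips of the teeth; z up along the shank. Starts in a random bore of the rack, teeth at z = 16 mm.
- saw_32: Second smallest hole saw, loose, 100 g: red steel cup, diameter 32 mm, 42 mm high, teeth down. On top, same axis: dark collar, diameter 17, 42 to 48 mm above the teeth, then bright hex shank, 11.5 mm across, 48 to 76 mm up, best gripped from above. Origin: on the axis at the tips of the teeth; z up along the shank. Starts in a random bore of the rack, teeth at z = 16 mm.
- saw_44: Second largest hole saw, loose, 150 g: red steel cup, diameter 44 mm, 42 mm high, teeth down. On top, same axis: dark collar, diameter 17, 42 to 48 mm above the teeth, then bright hex shank, 11.5 mm across, 48 to 76 mm up, best gripped from above. Origin: on the axis at the tips of the teeth; z up along the shank. Starts in a random bore of the rack, teeth at z = 16 mm.
- saw_57: Largest hole saw, loose, 210 g: red steel cup, diameter 57 mm, 42 mm high, teeth down. On top, same axis: dark collar, diameter 17, 42 to 48 mm above the teeth, then bright hex shank, 11.5 mm across, 48 to 76 mm up, best gripped from above. Origin: on the axis at the tips of the teeth; z up along the shank. Starts in a random bore of the rack, teeth at z = 16 mm.
- insert_20: Black 75 x 75 x 30 mm insert of the tool tray, fixed, with the smallest pocket: round, diameter 27 mm, 18 mm deep, central, chamfered mouth, bright yellow floor. Origin: centre of its underside (z = 6 mm); pocket floor 12 mm, top 30 mm above the origin; y along the row of inserts. Tray: 86 x 318 mm, rim 22 mm high, lies nearer or farther than the rack, parallel to it, rows about 112 mm apart.
- insert_32: Black 75 x 75 x 30 mm insert of the tool tray, fixed, with the second smallest pocket: round, diameter 39 mm, 18 mm deep, central, chamfered mouth, bright yellow floor. Origin: centre of its underside (z = 6 mm); pocket floor 12 mm, top 30 mm above the origin; y along the row of inserts. Plywood rack: 84 x 306 x 30 mm, fixed, four equal bores, diameter 64, 14 mm deep, 73 mm apart.
- insert_44: Black 75 x 75 x 30 mm insert of the tool tray, fixed, with the second largest pocket: round, diameter 51 mm, 18 mm deep, central, chamfered mouth, bright yellow floor. Origin: centre of its underside (z = 6 mm); pocket floor 12 mm, top 30 mm above the origin; y along the row of inserts. The four inserts stand in a row 77 mm apart, in random order.
- insert_57: Black 75 x 75 x 30 mm insert of the tool tray, fixed, with the largest pocket: round, diameter 64 mm, 18 mm deep, central, chamfered mouth, bright yellow floor. Origin: centre of its underside (z = 6 mm); pocket floor 12 mm, top 30 mm above the origin; y along the row of inserts. The four inserts stand in a row 77 mm apart, in random order.
- wax: A green and silver round wax tin, 66 mm in diameter, 24 mm high, loose on the table at the left end of the carrying rack, only in the way. Origin: centre of its underside.
- tape: A yellow and black tape measure, 38 x 73 x 66 mm high, loose on the table at the right end of the tool tray, only in the way. Origin: centre of its underside.
Not all that is in view belongs to the job. What is shaped like the saw_57 but purple or turquoise is not meant. Leave any green look-alike of the saw_44 alone.

How it is judged:
By the outcome, as a careful person would: the job done as asked, in the order asked, and still so for the second after the job is handed in, with the robot touching nothing.
It also fails if it takes over 93 s, if anything falls off the work surface, if the arm or the gripper's body presses on something with over 40 N, if the wrist force passes 120 N, or if a joint passes its speed limit or range.

### The arm

A 6-joint arm with a two-finger parallel gripper is mounted at the origin on the work surface; the furniture and walls round the work are solid. World frame = base frame: x ahead of the robot, y to its left, z up, the work surface at z = 0. Lengths are in mm, angles in rad, forces in N, time in s.
With the tool pointing down it reaches from about 350 to 975 mm from the base axis. Payload 7.1 kg.
Tool frame: the origin (TCP) lies midway between the tips of the shut fingers; the grasp point (between the pads) lies 19 mm behind it; z points along the fingers, x is the direction in which the jaws open and shut, and the axes are right-handed (so a half turn about z gives the same grasp; the last joint's range is limited). The gripper opens to 88 mm and grips with 3 to 60 N. Pads are 20 mm wide; open, the fingers measure 115 mm over their backs; the gripper's body (75 mm by 178 mm) begins 61 mm behind the grasp point.
Start: joints at [1.151, 0.423, 1.63, -0, 1.089, -0.019], TCP at [243.815, 575.464, 222.675] pointing down, gripper open.
Joint ranges: [-3, 3], [-0.9, 2.11], [0.09, 2.58], [-1.31, 4.45], [0.11, 2.69], [-2.54, 2.54]. Speed limits (rad/s): [2.39, 2.39, 3.01, 3.14, 3.14, 3.14].

### API

Orientations are given as a rotation vector (axis times angle).
In Python, from workcell import telemetry, imaging, ticket gives the robot as it stands.
- The arm moves only by the tool jog_arm, never from a script. Its arguments are lists of equal length, an entry for each row: "travel": the shift along the world's x, y, z in units of 400 mm (1.0 is 400 mm), a list of three; "dr": the turn, a rotation vector about the world's x, y, z in units of 90 degrees (1.0 is 90 degrees), a list of three. In form: {"travel": [[tx, ty, tz], ...], "dr": [[wx, wy, wz], ...]}. A call has exactly 10 rows; each row is the pose to reach, as a shift and turn from the pose measured when the call began; what a row does not reach only later rows make up. A row lasts 1/10 s, in which the tool goes at most 50 mm and 8.59 degrees, less where a joint would pass 70% of its speed; a pose out of reach is approached as far as the arm can. A call with a number of a shift or a turn outside -1 to 1 is refused whole. A call with a gripper value outside its range is refused whole. "hand" is the opening, from -1 (shut) to 1 (fully open), set as the call begins (left out, the last holds). The fingers move at their own pace and stop on an object; the grip force is fixed at half the most. Time passes only in rows, so rows that repeat a pose let the fingers close, or fill a call up. It gives the time, the measured TCP pose, the force and the opening at its end, in the units of the state.
- telemetry.get_obs(): the state, without advancing time (a new reading comes with each control period).
- imaging.get_image(name): name is "scene" or "top" or "wrist"; returns a dict with "pixels" (384x512x3 uint8, red, green, blue), "range_z" (384x512 float32, mm along the optical axis (not along the pixel's ray), 0 where there is no reading), "fx", "fy", "cx", "cy" (pixels), "extrinsics" (4x4, takes a point from world to camera coordinates). Camera axes: x right, y down, z forward; pixel columns grow to the right and rows downward; lengths in mm; the calibration is good to about 2 mm. A picture is of the moment at which its call begins.
- ticket.close_job(): hands the job in, once; it reports no verdict.
The state is a dict: "t": time; "qpos": joint angles; "qvel": joint speeds; "joint_torque": joint torques, N m; "ee_pos": TCP position; "orientation": TCP orientation; "ft_force": force on the tool from outside, world axes, zero at the start; "moment": the same for the moment, N m; "width": finger opening in mm.
Only numpy, scipy, OpenCV 4.12 (cv2) and the standard library are available. Lean on these libraries where they do the work, as an engineer would, in place of code of your own. Each camera call takes 0.05 s, during which the arm holds its last target. There are 200 camera calls.

## Working session

There is one attempt and no reset: what is moved stays moved. The work goes in short steps, Python scripts to look and compute and a tool call to move; the robot and the scene stay as the last step left them, time stands still between calls to the robot, and variables do not carry over. Pictures are saved under pics/ and viewed, about 12 in all and at most 16, crops included, and the job is handed in when it is done.

Besides the shell and the picture viewer there is one more tool, called after "Call:" as a command line: name --argument value ..., lists and objects as JSON in quotes. jog_arm: Moves the arm, as the interface text tells. Its arguments: {"type":"object","properties":{"travel":{"type":"array"},"dr":{"type":"array"},"hand":{"type":"number"}},"required":["travel","dr"]}

```bash
ls; mkdir -p pics; python3 - <<'E'
from workcell import telemetry, imaging
import cv2,numpy as np
print(telemetry.get_obs())
for n in("scene","top"):
    d=imaging.get_image(n); np.savez(n+'.npz',**d)
    cv2.imwrite(f'pics/{n}0.png',d["pixels"][:,:,::-1])
    E=d["extrinsics"]; print(n,d["fx"],d["cx"],d["cy"],E.round(3).tolist())
E
```

```text
pics
{'t': 0.0, 'qpos': array([ 1.15098753e+00,  4.23842253e-01,  1.63071168e+00,  3.52944763e-05,
        1.08857744e+00, -1.89926314e-02]), 'qvel': array([ 0.00111588,  0.00117746, -0.00081264, -0.00022318, -0.00046299,
        0.00021396]), 'joint_torque': array([ 9.01245094e-04, -5.44638813e+01, -2.73655790e+01,  6.44158269e-02,
        2.29493296e-02, -9.59846466e-05]), 'ee_pos': array([243.58878737, 574.96326909, 221.89229309]), 'orientation': array([ 2.61854867e+00,  1.73429664e+00, -2.06589246e-03]), 'ft_force': array([-0.63698188,  0.46097199,  0.50270845]), 'moment': array([-0.0445106 , -0.00627792, -0.00250052]), 'width': 87.83549833635776}
scene 459.4155952725642 252.3696943227805 191.97381743986037 [[0.757, -0.653, 0.0, -385.901], [-0.34, -0.394, -0.854, 196.756], [0.558, 0.646, -0.521, 915.199], [0.0, 0.0, 0.0, 1.0]]
top 472.52378751422617 250.2400458087715 193.169362187226 [[0.02, -1.0, 0.009, -47.361], [-0.982, -0.022, -0.186, 488.997], [0.186, -0.005, -0.983, 1150.897], [0.0, 0.0, 0.0, 1.0]]
```

View pics/top0.png

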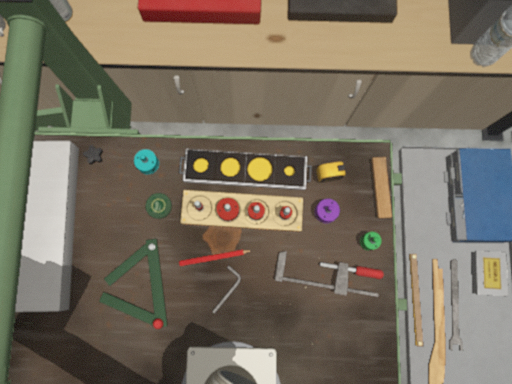

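View pics/scene0.png

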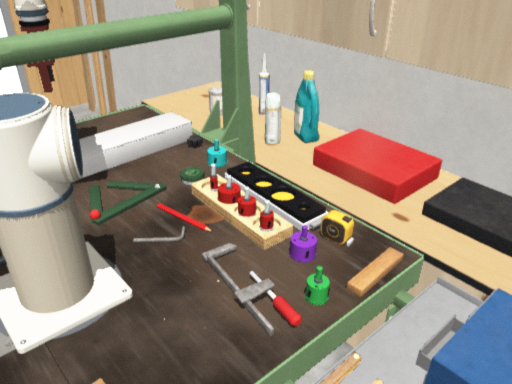

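Top view: red saws at about (198,206), (228,210), (257,210), (286,211) in the plywood rack. Yellow pockets are at (201,165), (230,167), (259,169), (289,171).
Look-alikes: purple at (328,210), turquoise at (146,160), green at (372,240). There are also a red pencil, a red handle and red hinge dots. The choice is the four red cups in the rack.

```bash
cat > h.py <<'E'
import numpy as np,cv2
def ray(d,uv,z):
    E=d["extrinsics"];R=E[:3,:3];t=E[:3,3];c=-R.T@t
    v=R.T@np.array([(uv[0]-d["cx"])/d["fx"],(uv[1]-d["cy"])/d["fy"],1.]);return c+v*(z-c[2])/v[2]
def blobs(d,kind,amin=20):
    h=cv2.cvtColor(d["pixels"],cv2.COLOR_RGB2HSV)
    if kind=='red': m=cv2.inRange(h,(0,150,60),(6,255,255))|cv2.inRange(h,(172,150,60),(179,255,255))
    else: m=cv2.inRange(h,(20,170,120),(33,255,255))
    cs,_=cv2.findContours(m,cv2.RETR_EXTERNAL,cv2.CHAIN_APPROX_NONE)
    return [c for c in cs if cv2.contourArea(c)>=amin]
E
python3 - <<'E'
from h import *
d=dict(np.load('top.npz'))
for k,z in(('red',58),('yel',18)):
  for c in blobs(d,k,8):
    (u,v),r=cv2.minEnclosingCircle(c)
    if not(170<u<350 and 140<v<235):continue
    P=ray(d,(u,v),z);w=np.linalg.norm(ray(d,(u-r,v),z)-ray(d,(u+r,v),z))
    print(k,round(u),round(v),P.round(1),'diam',round(w,1),'area',cv2.contourArea(c), 'rangeZ',d['range_z'][int(v),int(u)])
# height map of rack region
E=d["extrinsics"];vv,uu=np.mgrid[140:235,170:350];Z=d['range_z'][140:235,170:350]
C=np.stack([(uu-d['cx'])/d['fx']*Z,(vv-d['cy'])/d['fy']*Z,Z],-1)
W=(C-E[:3,3])@E[:3,:3]
m=(W[...,2]>75)&(W[...,2]<100)
n,l,s,ce=cv2.connectedComponentsWithStats(m.astype(np.uint8))
for i in range(1,n): print('shank',W[l==i].mean(0).round(1),W[l==i][:,2].max().round(1),(l==i).sum(),ce[i]+[170,140])
img=cv2.resize(d["pixels"][140:240,120:390,::-1],None,fx=2.9,fy=2.9,interpolation=cv2.INTER_CUBIC);cv2.imwrite('pics/crop1.png',img)
E
```

```text
red 286 212 [ 441.1 -125.9   58. ] diam 29.4 area 32.0 rangeZ 1158.0593
red 256 210 [444.4 -51.   58. ] diam 41.9 area 190.0 rangeZ 1152.4967
red 227 209 [447.   19.3  58. ] diam 56.5 area 351.0 rangeZ 1143.7961
yel 320 172 [ 557. -220.   18.] diam 34.2 area 22.0 rangeZ 1204.9773
yel 230 167 [563.8  17.2  18. ] diam 49.7 area 28.5 rangeZ 1235.3439
yel 200 164 [569.4  95.3  18. ] diam 39.2 area 42.5 rangeZ 1234.5884
yel 260 168 [561.5 -60.1  18. ] diam 63.0 area 26.5 rangeZ 1234.7109
shank [453.7  91.5  89.9] 94.6 24 [197.125      203.33333333]
shank [446.5  18.7  88.7] 94.2 23 [227.08695652 206.95652174]
shank [443.9 -52.8  89.2] 95.2 19 [256.52631579 208.63157895]
shank [ 453.4 -234.    77.6] 80.1 8 [330.25  207.125]
shank [ 441.6 -126.5   89. ] 94.3 23 [286.86956522 210.2173913 ]
```

View pics/crop1.png

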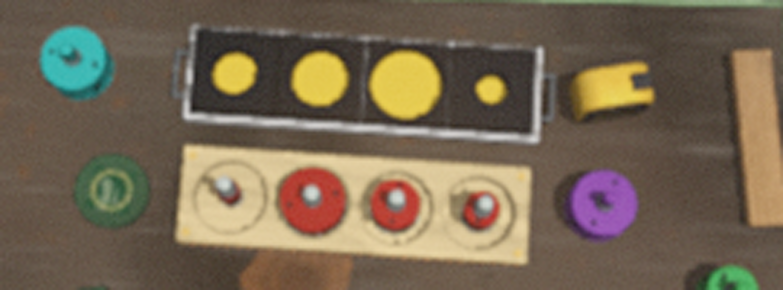

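```bash
python3 - <<'E'
from h import *
for n in('top','scene'):
  d=dict(np.load(n+'.npz'));E=d["extrinsics"]
  def pr(P):
    c=E[:3,:3]@np.array(P)+E[:3,3];return (c[0]/c[2]*d['fx']+d['cx']).round(),(c[1]/c[2]*d['fx']+d['cy']).round(),c[2].round()
  print(n,'tcp',pr([244,575,222]),'base',pr([0,0,0]),pr([0,0,400]))
  def w(u,v):
    Z=d['range_z'][v,u];return (E[:3,:3].T@(np.array([(u-d['cx'])/d['fx']*Z,(v-d['cy'])/d['fy']*Z,Z])-E[:3,3])).round()
  pts={'top':[(45,225),(70,180),(20,100),(20,250),(80,60),(90,110),(250,138),(250,110),(250,60),(200,90),(330,170),(157,205),(230,355)],'scene':[(60,140),(130,150),(180,130),(60,40),(150,25),(40,75)]}[n]
  for p in pts: print(p,w(*p))
E
```

```text
top tcp (np.float64(-48.0), np.float64(288.0), np.float64(975.0)) base (np.float64(231.0), np.float64(394.0), np.float64(1151.0)) (np.float64(223.0), np.float64(452.0), np.float64(758.0))
(45, 225) [396. 466.  61.]
(70, 180) [514. 420.  47.]
(20, 100) [587. 389. 401.]
(20, 250) [316. 374. 369.]
(80, 60) [762. 361. 208.]
(90, 110) [722. 405.  -9.]
(250, 138) [652. -34.  -8.]
(250, 110) [ 986.  -33. -681.]
(250, 60) [ 998.  -29. -247.]
(200, 90) [ 986.  160. -480.]
(330, 170) [ 551. -237.   62.]
(157, 205) [458. 201.  24.]
(230, 355) [92.  4. 11.]
scene tcp (np.float64(50.0), np.float64(86.0), np.float64(1307.0)) base (np.float64(59.0), np.float64(291.0), np.float64(915.0)) (np.float64(2.0), np.float64(98.0), np.float64(707.0))
(60, 140) [ 47. -82. 344.]
(130, 150) [384. 418.  33.]
(180, 130) [567. 424.  43.]
(60, 40) [233. 377. 385.]
(150, 25) [474. 375. 388.]
(40, 75) [211. 526. 271.]
```

A green beam (y≈380, z≈350–400) lies between the tool and the work, so I lift above it first.

Call:
jog_arm --travel '[[0, 0, 0.08], [0, 0, 0.18], [0, 0, 0.3], [0, 0, 0.42], [0, 0, 0.54], [0, 0, 0.62], [0, 0, 0.65], [0, 0, 0.65], [0, 0, 0.65], [0, 0, 0.65]]' --dr '[[0, 0, 0], [0, 0, 0], [0, 0, 0], [0, 0, 0], [0, 0, 0], [0, 0, 0], [0, 0, 0], [0, 0, 0], [0, 0, 0], [0, 0, 0]]' --hand 0

```text
t: 1.1
ee_pos: [243.4, 574.4, 479.1]
orientation: [2.617, 1.733, -0.008]
ft_force: [-0.6, 0.5, -0.4]
width: 43.7
```

Call:
jog_arm --travel '[[0.03, -0.08, 0], [0.07, -0.18, 0], [0.12, -0.28, 0], [0.17, -0.39, 0], [0.22, -0.5, 0], [0.27, -0.61, 0], [0.32, -0.72, 0], [0.36, -0.83, 0], [0.4, -0.92, 0], [0.42, -0.98, 0]]' --dr '[[0, 0, 0.03], [0, 0, 0.07], [0, 0, 0.1], [0, 0, 0.13], [0, 0, 0.16], [0, 0, 0.19], [0, 0, 0.22], [0, 0, 0.22], [0, 0, 0.22], [0, 0, 0.22]]'

```text
t: 2.1
ee_pos: [411.6, 179.9, 477.4]
orientation: [2.281, 2.155, -0.011]
ft_force: [-0.1, 1.1, 0.1]
width: 44.0
```

```bash
python3 -c "
from workcell import telemetry as t
o=t.get_obs();print(o['qpos'],o['ee_pos'],o['orientation'])"
```

```text
[ 0.38949769 -0.05772763  1.64915199 -0.00570512  1.55544287 -1.12417334] [411.5928889  179.89977706 477.44200819] [ 2.28135937  2.15484304 -0.01093845]
```

Call:
jog_arm --travel '[[0.02, -0.05, 0], [0.05, -0.13, -0.03], [0.08, -0.22, -0.06], [0.1, -0.31, -0.1], [0.12, -0.38, -0.13], [0.13, -0.42, -0.15], [0.14, -0.44, -0.15], [0.14, -0.44, -0.15], [0.14, -0.44, -0.15], [0.14, -0.44, -0.15]]' --dr '[[0, 0, 0], [0, 0, 0], [0, 0, 0], [0, 0, 0], [0, 0, 0], [0, 0, 0], [0, 0, 0], [0, 0, 0], [0, 0, 0], [0, 0, 0]]'

```text
t: 3.1
ee_pos: [467.6, 4.7, 417.7]
orientation: [2.28, 2.156, -0.01]
ft_force: [-0.6, 0.3, 0.3]
width: 43.7
```

```bash
cat > look.py <<'E'
from h import *
from workcell import imaging
import sys
d=imaging.get_image(sys.argv[2] if len(sys.argv)>2 else "wrist"); np.savez('w.npz',**d); cv2.imwrite(f'pics/{sys.argv[1]}.png',d["pixels"][:,:,::-1])
E=d['extrinsics'];print('cam',(-E[:3,:3].T@E[:3,3]).round(1),d['fx'],E[:3,:3].round(2).tolist())
for k,z in(('red',58),('yel',18)):
  for c in blobs(d,k,40):
    (u,v),r=cv2.minEnclosingCircle(c);w=np.linalg.norm(ray(d,(u-r,v),z)-ray(d,(u+r,v),z))
    print(k,round(u),round(v),ray(d,(u,v),z).round(1),'diam',round(w,1))
vv,uu=np.mgrid[0:384,0:512];Z=d['range_z'];C=np.stack([(uu-d['cx'])/d['fx']*Z,(vv-d['cy'])/d['fy']*Z,Z],-1)
W=(C-E[:3,3])@E[:3,:3]
m=(W[...,2]>86)&(W[...,2]<98)&(Z>0)
n,l,s,ce=cv2.connectedComponentsWithStats(m.astype(np.uint8))
for i in range(1,n):
  if s[i,4]>20: print('shank',W[l==i].mean(0).round(1),s[i,4],ce[i].round())
E
python3 look.py w1
```

```text
cam [391.5  11.1 580.2] 306.999640989423 [[0.06, 1.0, -0.01], [0.96, -0.05, 0.28], [0.28, -0.02, -0.96]]
red 292 354 [898.4  41.6  58. ] diam 159.8
red 187 137 [ 440.3 -122.2   58. ] diam 35.4
red 230 137 [444.3 -50.4  58. ] diam 44.0
red 272 136 [447.2  20.   58. ] diam 56.6
red 56 60 [ 307.9 -314.1   58. ] diam 73.0
red 291 60 [330.8  56.2  58. ] diam 152.4
yel 191 197 [ 558.1 -139.6   18. ] diam 27.2
yel 313 195 [566.2  94.3  18. ] diam 38.4
yel 134 200 [ 557.7 -251.2   18. ] diam 87.1
yel 273 195 [563.1  17.3  18. ] diam 50.9
yel 232 196 [559.7 -60.2  18. ] diam 63.9
yel 8 60 [ 298.3 -421.5   18. ] diam 122.0
shank [447.1  19.9  91.4] 44 [272. 138.]
shank [ 441.5 -125.    91.4] 45 [181. 140.]
shank [444.8 -51.2  91.4] 46 [227. 140.]
shank [453.8  93.1  91.6] 48 [319. 140.]
shank [752.3 402.6  88.1] 38 [488. 294.]
```

View pics/w1.png

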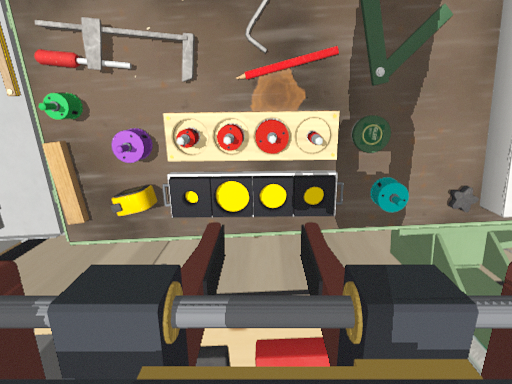

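Wrist view: shanks at pixels (319,140), (272,138), (227,140), (181,140) hold saws 20, 57, 44 and 32. Their tops are at z≈91.4 (92 expected). The floors at (191,197), (313,195), (273,195), (232,196) measure 27, 38, 51 and 64 mm, so sizes and pitch match. I start with saw_20.

Call:
jog_arm --travel '[[-0.01, 0.05, -0.05], [-0.02, 0.1, -0.13], [-0.03, 0.16, -0.23], [-0.035, 0.2, -0.34], [-0.035, 0.221, -0.46], [-0.035, 0.221, -0.57], [-0.035, 0.221, -0.66], [-0.035, 0.221, -0.7], [-0.035, 0.221, -0.72], [-0.035, 0.221, -0.72]]' --dr '[[0, 0, 0], [0, 0, 0], [0, 0, 0], [0, 0, 0], [0, 0, 0], [0, 0, 0], [0, 0, 0], [0, 0, 0], [0, 0, 0], [0, 0, 0]]'

```text
t: 4.15
ee_pos: [453.3, 93.5, 129.4]
orientation: [2.28, 2.157, -0.012]
ft_force: [0.5, -0.4, -0.3]
width: 43.9
```

```bash
python3 look.py w2
```

```text
cam [377.3  99.9 291.9] 306.999640989423 [[0.06, 1.0, -0.01], [0.96, -0.05, 0.28], [0.28, -0.02, -0.96]]
red 261 196 [448.9  93.2  58. ] diam 22.6
red 16 200 [ 441.  -104.3   58. ] diam 40.3
red 90 196 [441.5 -43.3  58. ] diam 57.6
red 173 194 [443.   23.5  58. ] diam 61.5
red 216 40 [333.7  68.   58. ] diam 135.5
yel 269 294 [566.5  94.1  18. ] diam 35.0
shank [447.1  21.1  91. ] 251 [157. 213.]
shank [444.8 -49.9  90.7] 273 [ 57. 215.]
shank [453.6  93.5  91.3] 233 [261. 217.]
```

View pics/w2.png

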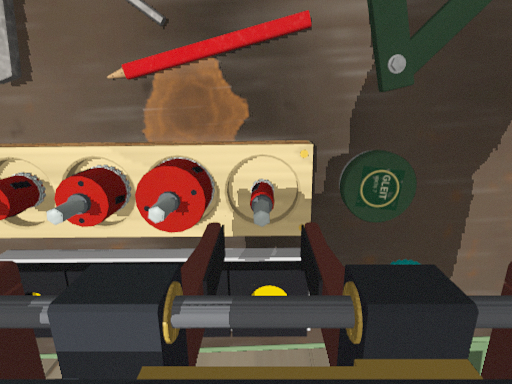

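The near view shows saw_20's shank at pixel (261,217), centred between the fingers and within 0.5 mm of the TCP.

Call:
jog_arm --travel '[[0, 0, -0.05], [0, 0, -0.1], [0, 0, -0.14], [0, 0, -0.155], [0, 0, -0.155], [0, 0, -0.155], [0, 0, -0.155], [0, 0, -0.155], [0, 0, -0.155], [0, 0, -0.155]]' --dr '[[0, 0, 0], [0, 0, 0], [0, 0, 0], [0, 0, 0], [0, 0, 0], [0, 0, 0], [0, 0, 0], [0, 0, 0], [0, 0, 0], [0, 0, 0]]'

```text
t: 5.2
ee_pos: [454.1, 93.5, 68.5]
orientation: [2.279, 2.156, -0.009]
ft_force: [0.8, -0.4, -0.2]
width: 43.3
```

Call:
jog_arm --travel '[[0, 0, 0], [0, 0, 0], [0, 0, 0], [0, 0, 0], [0, 0, 0], [0, 0, 0], [0, 0, 0], [0, 0, 0], [0, 0, 0.01], [0, 0, 0.01]]' --dr '[[0, 0, 0], [0, 0, 0], [0, 0, 0], [0, 0, 0], [0, 0, 0], [0, 0, 0], [0, 0, 0], [0, 0, 0], [0, 0, 0], [0, 0, 0]]' --hand -1

```text
t: 6.2
ee_pos: [454.4, 93.6, 72.9]
orientation: [2.279, 2.156, -0.008]
ft_force: [-0.3, 0.3, -0.5]
width: 10.7
```

Call:
jog_arm --travel '[[0, 0, 0.06], [0, 0, 0.14], [0.02, -0.02, 0.22], [0.06, -0.09, 0.23], [0.11, -0.19, 0.23], [0.16, -0.3, 0.23], [0.2, -0.41, 0.23], [0.24, -0.51, 0.23], [0.254, -0.565, 0.23], [0.254, -0.578, 0.23]]' --dr '[[0, 0, 0], [0, 0, 0], [0, 0, 0], [0, 0, 0], [0, 0, 0], [0, 0, 0], [0, 0, 0], [0, 0, 0], [0, 0, 0], [0, 0, 0]]'

```text
t: 7.2
ee_pos: [556.7, -140.1, 164.9]
orientation: [2.281, 2.152, -0.008]
ft_force: [0.8, 0.3, -0.4]
width: 10.7
```

Call:
jog_arm --travel '[[0, 0, -0.02], [0, 0, -0.05], [0, 0, -0.08], [0, 0, -0.1], [0, 0, -0.1], [0, 0, -0.1], [0, 0, -0.1], [0, 0, -0.1], [0, 0, -0.1], [0, 0, -0.1]]' --dr '[[0, 0, 0], [0, 0, 0], [0, 0, 0], [0, 0, 0], [0, 0, 0], [0, 0, 0], [0, 0, 0], [0, 0, 0], [0, 0, 0], [0, 0, 0]]'

```text
t: 8.2
ee_pos: [556.8, -140.2, 125.2]
orientation: [2.281, 2.152, -0.007]
ft_force: [-0.2, -0.2, -0.9]
width: 10.7
```

```bash
python3 look.py w3
```

```text
cam [ 480.2 -133.5  287.4] 306.999640989423 [[0.06, 1.0, -0.01], [0.96, -0.05, 0.28], [0.28, -0.02, -0.96]]
red 263 218 [ 569.6 -140.2   58. ] diam 24.9
red 272 46 [ 444.  -126.4   58. ] diam 36.2
red 375 43 [446.5 -56.1  58. ] diam 55.2
red 470 38 [447.2   7.8  58. ] diam 74.3
yel 266 188 [ 556.2 -136.6   18. ] diam 26.1
yel 141 195 [ 556.6 -252.3   18. ] diam 88.1
yel 439 186 [563.2  20.   18. ] diam 52.1
yel 351 185 [558.1 -59.5  18. ] diam 64.8
shank [446.3 -52.7  91.4] 412 [401.  31.]
shank [ 443.3 -126.2   91.6] 366 [274.  34.]
shank [ 549.1 -138.5   92.3] 146 [263. 208.]
```

View pics/w3.png

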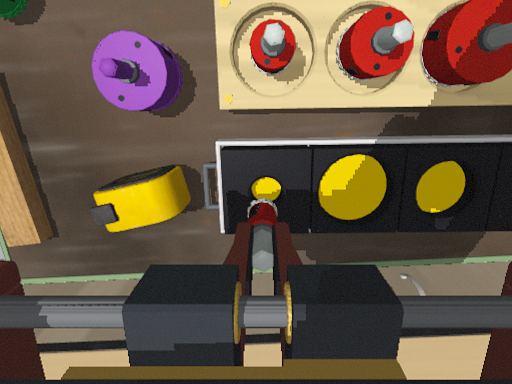

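The held saw_20 hangs straight, with its teeth at (263,215) and the pocket at (266,188). I refine the pocket from its mouth at z=36, using the range image.

```bash
cat > holes.py <<'E'
from h import *
def holes(d):
    E=d['extrinsics'];vv,uu=np.mgrid[0:384,0:512];Z=d['range_z'];C=np.stack([(uu-d['cx'])/d['fx']*Z,(vv-d['cy'])/d['fy']*Z,Z],-1)
    W=(C-E[:3,3])@E[:3,:3]
    m=((abs(W[...,2]-36)<2.5)&(Z>0)&(abs(W[...,0]-560)<50)).astype(np.uint8)
    pts=W[m>0][:,:2].astype(np.float32); r=cv2.minAreaRect(pts);print('insert rect',np.round(r[0],1),np.round(r[1],1),round(r[2],2))
    cs,hi=cv2.findContours(m,cv2.RETR_CCOMP,cv2.CHAIN_APPROX_NONE)
    for c in cs:
        if len(c)<25: continue
        P=np.array([ray(d,p[0],36)[:2] for p in c])
        A=np.c_[2*P,np.ones(len(P))];s=np.linalg.lstsq(A,(P**2).sum(1),rcond=None)[0]
        R=np.sqrt(s[2]+s[0]**2+s[1]**2);res=np.std(np.hypot(*(P-s[:2]).T)-R)
        if res<3: print('hole',s[:2].round(1),'D',(2*R).round(1),'res',res.round(2),len(c))
if __name__=='__main__':
    for f in('w','top'):
        print(f);holes(dict(np.load(f+'.npz')))
E
python3 holes.py
```

```text
w
insert rect [557.1 -96.3] [352.2  75.7] 87.46
hole [ 550.5 -232.8] D 49.8 res 1.57 88
hole [561.2  15.7] D 51.1 res 0.41 178
hole [557.8 -60.5] D 64.1 res 0.41 224
top
insert rect [ 560.1 -144.9] [1139.4   99.8] 90.0
hole [564.3  91.8] D 44.3 res 1.89 54
```

Call:
jog_arm --travel '[[-0.006, 0.007, 0], [-0.006, 0.007, -0.03], [-0.006, 0.007, -0.06], [-0.006, 0.007, -0.08], [-0.006, 0.007, -0.1], [-0.006, 0.007, -0.115], [-0.006, 0.007, -0.125], [-0.006, 0.007, -0.13], [-0.006, 0.007, -0.134], [-0.006, 0.007, -0.134]]' --dr '[[0, 0, 0], [0, 0, 0], [0, 0, 0], [0, 0, 0], [0, 0, 0], [0, 0, 0], [0, 0, 0], [0, 0, 0], [0, 0, 0], [0, 0, 0]]'

```text
t: 9.25
ee_pos: [554.4, -137.4, 71.6]
orientation: [2.281, 2.152, -0.007]
ft_force: [0.6, 0.5, -0.0]
width: 10.7
```

```bash
python3 look.py w4|grep -v yel
```

```text
cam [ 477.8 -130.8  233.8] 306.999640989423 [[0.06, 1.0, -0.01], [0.96, -0.05, 0.28], [0.28, -0.02, -0.96]]
red 262 218 [ 546.1 -136.4   58. ] diam 19.2
red 496 42 [455.3  -9.   58. ] diam 45.6
red 405 39 [451.3 -55.9  58. ] diam 53.7
red 270 34 [ 444.5 -125.8   58. ] diam 36.6
shank [ 443.7 -126.2   91.6] 718 [271.  15.]
shank [447.1 -53.2  91.2] 767 [448.  12.]
shank [ 549.6 -136.    93.2] 921 [262. 249.]
```

View pics/w4.png

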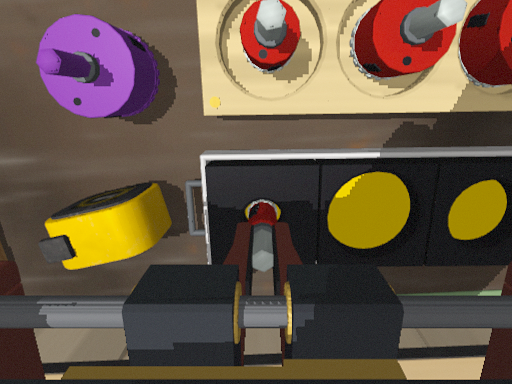

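Saw_20 is inside its pocket mouth (around 262,212), with a yellow ring all round it. I lower the last millimetre and check for contact.

Call:
jog_arm --travel '[[0, 0, -0.001], [0, 0, -0.002], [0, 0, -0.003], [0, 0, -0.004], [0, 0, -0.004], [0, 0, -0.004], [0, 0, -0.004], [0, 0, -0.004], [0, 0, -0.004], [0, 0, -0.004]]' --dr '[[0, 0, 0], [0, 0, 0], [0, 0, 0], [0, 0, 0], [0, 0, 0], [0, 0, 0], [0, 0, 0], [0, 0, 0], [0, 0, 0], [0, 0, 0]]'

```text
t: 10.3
ee_pos: [554.7, -137.5, 70.3]
orientation: [2.28, 2.151, -0.007]
ft_force: [-0.1, -0.1, 4.1]
width: 10.8
```

Call:
jog_arm --travel '[[0, 0, 0], [0, 0, 0], [0, 0, 0], [0, 0, 0.02], [0, 0, 0.08], [0, 0, 0.15], [-0.05, 0.005, 0.15], [-0.13, 0.015, 0.15], [-0.21, 0.025, 0.15], [-0.27, 0.03, 0.15]]' --dr '[[0, 0, 0], [0, 0, 0], [0, 0, 0], [0, 0, 0], [0, 0, 0], [0, 0, 0], [0, 0, 0], [0, 0, 0], [0, 0, 0], [0, 0, 0]]' --hand 0

```text
t: 11.3
ee_pos: [444.7, -125.0, 130.6]
orientation: [2.281, 2.152, -0.007]
ft_force: [-0.4, 0.3, -0.5]
width: 43.7
```

```bash
python3 look.py w5; python3 holes.py|head -8
```

```text
cam [ 368.1 -118.4  292.9] 306.999640989423 [[0.06, 1.0, -0.01], [0.96, -0.05, 0.28], [0.28, -0.02, -0.96]]
red 256 292 [ 529.5 -135.2   58. ] diam 14.4
red 261 193 [ 438.6 -125.7   58. ] diam 35.4
red 350 191 [440.5 -54.8  58. ] diam 49.3
red 435 189 [442.8  12.6  58. ] diam 68.7
red 443 47 [339.2   8.   58. ] diam 101.3
red 19 32 [ 311.9 -286.4   58. ] diam 33.9
yel 488 288 [564.6  99.5  18. ] diam 30.0
shank [447.2  18.3  90.8] 291 [468. 208.]
shank [444.8 -52.5  91.1] 252 [365. 210.]
shank [ 441.8 -126.    91.2] 236 [260. 212.]
shank [ 552.8 -137.    92. ] 216 [255. 343.]
w
insert rect [559.5 -37.4] [273.6  76.8] 87.42
hole [600.1  86.5] D 11.8 res 2.13 40
hole [ 547.6 -137.6] D 8.9 res 1.35 26
top
insert rect [ 560.1 -144.9] [1139.4   99.8] 90.0
hole [564.3  91.8] D 44.3 res 1.89 54
```

Call:
jog_arm --travel '[[-0.007, -0.0025, 0], [-0.007, -0.0025, -0.05], [-0.007, -0.0025, -0.1], [-0.007, -0.0025, -0.14], [-0.007, -0.0025, -0.155], [-0.007, -0.0025, -0.155], [-0.007, -0.0025, -0.155], [-0.007, -0.0025, -0.155], [-0.007, -0.0025, -0.155], [-0.007, -0.0025, -0.155]]' --dr '[[0, 0, 0], [0, 0, 0], [0, 0, 0], [0, 0, 0], [0, 0, 0], [0, 0, 0], [0, 0, 0], [0, 0, 0], [0, 0, 0], [0, 0, 0]]'

```text
t: 12.35
ee_pos: [438.3, -125.4, 68.5]
orientation: [2.283, 2.154, -0.01]
ft_force: [0.9, -0.5, -0.3]
width: 44.0
```

Call:
jog_arm --travel '[[0, 0, 0], [0, 0, 0], [0, 0, 0], [0, 0, 0], [0, 0, 0], [0, 0, 0], [0, 0, 0], [0, 0, 0], [0, 0, 0.01], [0, 0, 0.01]]' --dr '[[0, 0, 0], [0, 0, 0], [0, 0, 0], [0, 0, 0], [0, 0, 0], [0, 0, 0], [0, 0, 0], [0, 0, 0], [0, 0, 0], [0, 0, 0]]' --hand -1

```text
t: 13.35
ee_pos: [438.6, -125.5, 73.0]
orientation: [2.282, 2.154, -0.01]
ft_force: [0.4, -0.2, -0.8]
width: 10.5
```

Call:
jog_arm --travel '[[0, 0, 0.06], [0, 0, 0.14], [0.02, 0.02, 0.22], [0.07, 0.08, 0.23], [0.13, 0.17, 0.23], [0.19, 0.28, 0.23], [0.25, 0.39, 0.23], [0.295, 0.49, 0.23], [0.307, 0.535, 0.23], [0.307, 0.545, 0.23]]' --dr '[[0, 0, 0], [0, 0, 0], [0, 0, 0], [0, 0, 0], [0, 0, 0], [0, 0, 0], [0, 0, 0], [0, 0, 0], [0, 0, 0], [0, 0, 0]]'

```text
t: 14.35
ee_pos: [561.9, 94.7, 164.8]
orientation: [2.279, 2.157, -0.009]
ft_force: [0.2, -0.1, -1.0]
width: 10.5
```

Call:
jog_arm --travel '[[0, 0, -0.02], [0, 0, -0.05], [0, 0, -0.08], [0, 0, -0.1], [0, 0, -0.1], [0, 0, -0.1], [0, 0, -0.1], [0, 0, -0.1], [0, 0, -0.1], [0, 0, -0.1]]' --dr '[[0, 0, 0], [0, 0, 0], [0, 0, 0], [0, 0, 0], [0, 0, 0], [0, 0, 0], [0, 0, 0], [0, 0, 0], [0, 0, 0], [0, 0, 0]]'

```text
t: 15.35
ee_pos: [562.1, 94.7, 125.1]
orientation: [2.279, 2.157, -0.008]
ft_force: [0.7, -0.7, -0.1]
width: 10.4
```

```bash
python3 look.py w6; python3 holes.py|head -8
```

```text
cam [485.8 101.  287.5] 306.999640989423 [[0.06, 1.0, -0.01], [0.96, -0.05, 0.28], [0.28, -0.02, -0.96]]
red 262 219 [576.   94.6  58. ] diam 34.7
red 3 198 [ 547.  -108.6   58. ] diam 17.9
red 54 55 [446.8 -43.   58. ] diam 64.1
red 151 51 [447.7  24.7  58. ] diam 68.2
yel 261 193 [565.8  94.   18. ] diam 38.1
yel 177 194 [562.3  16.4  18. ] diam 51.8
yel 92 195 [559.2 -62.5  18. ] diam 66.4
shank [448.5  21.2  91.2] 411 [125.  43.]
shank [446.4 -48.6  90.6] 352 [ 8. 47.]
shank [553.6  95.1  92.2] 247 [261. 207.]
w
insert rect [563.4  53.8] [391.8  76. ] 87.49
hole [ 555.6 -133.2] D 14.9 res 1.8 50
hole [571.7 236.5] D 55.6 res 0.72 149
hole [561.  18.] D 51.2 res 0.42 176
hole [557.6 -58.3] D 64.2 res 0.54 241
top
insert rect [ 560.1 -144.9] [1139.4   99.8] 90.0
```

View pics/w6.png

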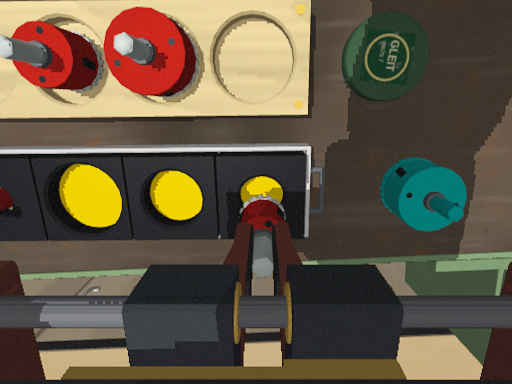

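```bash
cat > edge.py <<'E'
from h import *
import sys
R=float(sys.argv[1])/2;zt=float(sys.argv[2]);d=dict(np.load('w.npz'));E=d['extrinsics']
vv,uu=np.mgrid[0:384,0:512];Z=d['range_z'];C=np.stack([(uu-d['cx'])/d['fx']*Z,(vv-d['cy'])/d['fy']*Z,Z],-1);W=(C-E[:3,3])@E[:3,:3]
for u in range(258,267,2):
    v=next(v for v in range(140,260) if W[v,u,2]>zt-5 and Z[v,u]>0); print(u,v,'saw x',(ray(d,(u,v-.5),zt)[0]+R).round(1), W[v:v+12:3,u].round(1).tolist())
E
python3 edge.py 32 72.5
```

```text
258 195 saw x 566.6 [[549.7, 93.0, 76.8], [550.7, 93.0, 80.7], [550.9, 93.1, 87.1], [550.9, 93.2, 93.5]]
260 194 saw x 565.9 [[549.7, 94.4, 74.4], [550.4, 94.4, 79.6], [550.9, 94.4, 85.1], [550.5, 94.6, 92.6]]
262 194 saw x 566.0 [[549.7, 95.8, 74.9], [550.2, 95.8, 80.3], [551.0, 95.8, 84.8], [551.4, 95.8, 90.1]]
264 196 saw x 567.6 [[550.4, 97.2, 77.6], [551.3, 97.2, 82.0], [551.2, 97.2, 88.8], [551.0, 97.2, 95.8]]
266 195 saw x 566.9 [[550.8, 98.7, 74.0], [550.9, 98.6, 81.1], [551.3, 98.6, 86.7], [551.4, 98.5, 92.7]]
```

Call:
jog_arm --travel '[[-0.003, -0.0015, 0], [-0.003, -0.0015, -0.03], [-0.003, -0.0015, -0.06], [-0.003, -0.0015, -0.08], [-0.003, -0.0015, -0.1], [-0.003, -0.0015, -0.115], [-0.003, -0.0015, -0.125], [-0.003, -0.0015, -0.13], [-0.003, -0.0015, -0.134], [-0.003, -0.0015, -0.134]]' --dr '[[0, 0, 0], [0, 0, 0], [0, 0, 0], [0, 0, 0], [0, 0, 0], [0, 0, 0], [0, 0, 0], [0, 0, 0], [0, 0, 0], [0, 0, 0]]'

```text
t: 16.4
ee_pos: [560.9, 94.2, 71.5]
orientation: [2.279, 2.157, -0.008]
ft_force: [0.4, 0.6, -1.1]
width: 10.5
```

Call:
jog_arm --travel '[[0, 0, -0.001], [0, 0, -0.002], [0, 0, -0.003], [0, 0, -0.004], [0, 0, -0.004], [0, 0, -0.004], [0, 0, -0.004], [0, 0, -0.004], [0, 0, -0.004], [0, 0, -0.004]]' --dr '[[0, 0, 0], [0, 0, 0], [0, 0, 0], [0, 0, 0], [0, 0, 0], [0, 0, 0], [0, 0, 0], [0, 0, 0], [0, 0, 0], [0, 0, 0]]'

```text
t: 17.4
ee_pos: [561.3, 94.2, 70.3]
orientation: [2.279, 2.156, -0.007]
ft_force: [-0.5, -0.9, 4.6]
width: 10.7
```

```bash
python3 look.py w7|grep shank
```

```text
shank [448.7  21.5  91.2] 859 [70. 22.]
shank [549.9  86.4  91.9] 195 [243. 239.]
shank [560.5  98.   92.6] 710 [268. 257.]
```

View pics/w7.png

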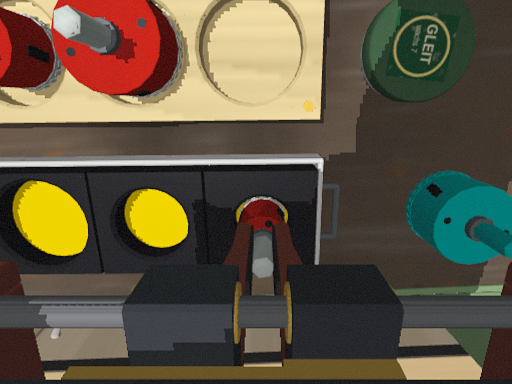

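Saw_32 sits in its pocket (262,215) with a ring visible. It touched the floor at 4.6 N at the expected height, so I release it and go on to saw_44.

Call:
jog_arm --travel '[[0, 0, 0], [0, 0, 0], [0, 0, 0], [0, 0, 0.02], [0, 0, 0.08], [0, 0, 0.15], [-0.05, -0.06, 0.15], [-0.12, -0.15, 0.15], [-0.19, -0.24, 0.15], [-0.25, -0.32, 0.15]]' --dr '[[0, 0, 0], [0, 0, 0], [0, 0, 0], [0, 0, 0], [0, 0, 0], [0, 0, 0], [0, 0, 0], [0, 0, 0], [0, 0, 0], [0, 0, 0]]' --hand 0

```text
t: 18.45
ee_pos: [459.8, -34.8, 130.8]
orientation: [2.278, 2.157, -0.007]
ft_force: [0.6, -0.6, 0.2]
width: 43.9
```

Call:
jog_arm --travel '[[-0.02, -0.02, 0], [-0.03, -0.03, 0], [-0.03, -0.03, 0], [-0.03, -0.03, 0], [-0.03, -0.03, 0], [-0.03, -0.03, 0], [-0.03, -0.03, 0], [-0.03, -0.03, 0], [-0.03, -0.03, 0], [-0.03, -0.03, 0]]' --dr '[[0, 0, 0], [0, 0, 0], [0, 0, 0], [0, 0, 0], [0, 0, 0], [0, 0, 0], [0, 0, 0], [0, 0, 0], [0, 0, 0], [0, 0, 0]]'

```text
t: 19.45
ee_pos: [447.8, -46.9, 130.8]
orientation: [2.278, 2.157, -0.007]
ft_force: [-0.2, -0.2, 0.8]
width: 44.2
```

```bash
python3 look.py w8|grep -v yel
```

```text
cam [371.3 -40.6 293.1] 306.999640989423 [[0.06, 1.0, -0.01], [0.96, -0.05, 0.28], [0.28, -0.02, -0.96]]
red 256 194 [441.9 -51.1  58. ] diam 46.9
red 342 191 [443.3  17.1  58. ] diam 61.0
red 384 42 [335.9  44.4  58. ] diam 142.1
shank [447.   19.2  91.2] 242 [356. 210.]
shank [444.7 -51.6  91.2] 228 [254. 212.]
```

Call:
jog_arm --travel '[[-0.008, -0.012, 0], [-0.008, -0.012, -0.05], [-0.008, -0.012, -0.1], [-0.008, -0.012, -0.14], [-0.008, -0.012, -0.1555], [-0.008, -0.012, -0.1555], [-0.008, -0.012, -0.1555], [-0.008, -0.012, -0.1555], [-0.008, -0.012, -0.1555], [-0.008, -0.012, -0.1555]]' --dr '[[0, 0, 0], [0, 0, 0], [0, 0, 0], [0, 0, 0], [0, 0, 0], [0, 0, 0], [0, 0, 0], [0, 0, 0], [0, 0, 0], [0, 0, 0]]'

```text
t: 20.5
ee_pos: [444.9, -51.7, 69.1]
orientation: [2.277, 2.156, -0.006]
ft_force: [0.2, -0.2, 0.0]
width: 44.2
```

Call:
jog_arm --travel '[[0, 0, 0], [0, 0, 0], [0, 0, 0], [0, 0, 0], [0, 0, 0], [0, 0, 0], [0, 0, 0], [0, 0, 0], [0, 0, 0.01], [0, 0, 0.01]]' --dr '[[0, 0, 0], [0, 0, 0], [0, 0, 0], [0, 0, 0], [0, 0, 0], [0, 0, 0], [0, 0, 0], [0, 0, 0], [0, 0, 0], [0, 0, 0]]' --hand -1

```text
t: 21.5
ee_pos: [445.1, -51.7, 73.4]
orientation: [2.277, 2.156, -0.006]
ft_force: [0.1, 0.1, -1.4]
width: 10.7
```

Call:
jog_arm --travel '[[0, 0, 0.06], [0, 0, 0.14], [0.02, 0.01, 0.21], [0.08, 0.045, 0.22], [0.16, 0.095, 0.22], [0.23, 0.135, 0.22], [0.275, 0.163, 0.22], [0.29, 0.172, 0.19], [0.29, 0.172, 0.16], [0.29, 0.172, 0.13]]' --dr '[[0, 0, 0], [0, 0, 0], [0, 0, 0], [0, 0, 0], [0, 0, 0], [0, 0, 0], [0, 0, 0], [0, 0, 0], [0, 0, 0], [0, 0, 0]]'

```text
t: 22.5
ee_pos: [559.3, 16.7, 123.6]
orientation: [2.278, 2.157, -0.009]
ft_force: [-0.8, -0.4, -1.9]
width: 10.7
```

Call:
jog_arm --travel '[[0, 0, 0], [0, 0, 0], [0, 0, 0], [0, 0, 0], [0, 0, 0], [0, 0, 0], [0, 0, 0], [0, 0, 0], [0, 0, 0], [0, 0, 0]]' --dr '[[0, 0, 0], [0, 0, 0], [0, 0, 0], [0, 0, 0], [0, 0, 0], [0, 0, 0], [0, 0, 0], [0, 0, 0], [0, 0, 0], [0, 0, 0]]'

```text
t: 23.5
ee_pos: [559.3, 16.7, 123.6]
orientation: [2.278, 2.157, -0.009]
ft_force: [-0.2, 0.7, -1.7]
width: 10.7
```

```bash
python3 look.py w9; python3 holes.py|head -6; python3 edge.py 44 70
```

```text
cam [483.  23. 286.] 306.999640989423 [[0.06, 1.0, -0.01], [0.96, -0.05, 0.28], [0.28, -0.02, -0.96]]
red 78 201 [ 549.4 -127.    58. ] diam 34.7
red 262 224 [576.5  16.1  58. ] diam 61.3
red 357 201 [560.8  91.   58. ] diam 40.4
red 258 48 [447.8  20.4  58. ] diam 61.1
yel 263 191 [560.7  17.4  18. ] diam 49.9
yel 178 193 [558.2 -60.   18. ] diam 65.0
shank [448.5  20.1  91.6] 366 [256.  40.]
shank [541.5  18.8  92.1] 276 [263. 194.]
shank [ 554.1 -134.9   92.1] 338 [ 39. 224.]
shank [564.3  93.1  92.6] 289 [375. 221.]
w
insert rect [561.5   5.7] [434.2  75.8] 87.45
hole [ 557.4 -211. ] D 13.0 res 2.56 50
hole [ 554.6 -136.3] D 18.7 res 0.96 65
hole [564.5  92.8] D 28.9 res 0.7 57
hole [571.7 234.1] D 51.7 res 1.36 133
258 181 saw x 559.5 [[537.3, 15.4, 72.2], [537.9, 15.5, 78.4], [538.6, 15.5, 83.8], [538.3, 15.7, 92.1]]
260 182 saw x 560.3 [[537.0, 16.9, 76.5], [538.5, 16.8, 78.9], [538.7, 16.9, 86.1], [538.7, 17.0, 93.3]]
262 183 saw x 561.1 [[537.8, 18.3, 76.4], [538.7, 18.3, 81.4], [538.5, 18.3, 89.6], [538.6, 18.4, 96.3]]
264 181 saw x 559.7 [[537.3, 19.7, 73.1], [538.2, 19.7, 78.1], [538.5, 19.7, 84.8], [538.6, 19.7, 91.9]]
266 181 saw x 559.8 [[537.5, 21.1, 72.8], [538.2, 21.1, 78.4], [538.4, 21.0, 85.5], [538.3, 21.0, 93.3]]
```

Call:
jog_arm --travel '[[0.003, 0.001, 0], [0.003, 0.001, -0.03], [0.003, 0.001, -0.06], [0.003, 0.001, -0.08], [0.003, 0.001, -0.1], [0.003, 0.001, -0.113], [0.003, 0.001, -0.121], [0.003, 0.001, -0.126], [0.003, 0.001, -0.129], [0.003, 0.001, -0.129]]' --dr '[[0, 0, 0], [0, 0, 0], [0, 0, 0], [0, 0, 0], [0, 0, 0], [0, 0, 0], [0, 0, 0], [0, 0, 0], [0, 0, 0], [0, 0, 0]]'

```text
t: 24.55
ee_pos: [560.6, 17.1, 72.1]
orientation: [2.278, 2.157, -0.009]
ft_force: [-0.4, -0.4, -2.2]
width: 10.5
```

Call:
jog_arm --travel '[[0, 0, -0.001], [0, 0, -0.002], [0, 0, -0.003], [0, 0, -0.003], [0, 0, -0.003], [0, 0, -0.003], [0, 0, -0.003], [0, 0, -0.003], [0, 0, -0.003], [0, 0, -0.003]]' --dr '[[0, 0, 0], [0, 0, 0], [0, 0, 0], [0, 0, 0], [0, 0, 0], [0, 0, 0], [0, 0, 0], [0, 0, 0], [0, 0, 0], [0, 0, 0]]'

```text
t: 25.55
ee_pos: [560.7, 17.1, 71.0]
orientation: [2.278, 2.157, -0.008]
ft_force: [-0.7, 0.2, -0.9]
width: 11.0
```

```bash
python3 look.py w10|grep shank
```

```text
shank [449.2  20.   91.5] 706 [252.  14.]
shank [555.9  18.6  92.5] 912 [263. 249.]
shank [564.2  92.8  92.4] 536 [409. 257.]
```

View pics/w10.png

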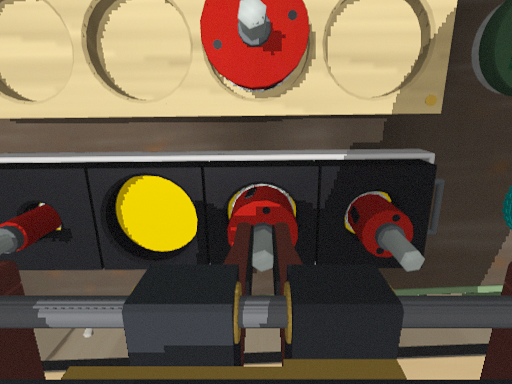

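Saw_44 is in its pocket (262,205), and saws 20 and 32 stand upright at (20,230) and (378,225). Force is −0.9 N, so saw_44 isn't quite on the floor yet. I lower it a touch more.

Call:
jog_arm --travel '[[0, 0, -0.001], [0, 0, -0.002], [0, 0, -0.002], [0, 0, -0.002], [0, 0, -0.002], [0, 0, -0.002], [0, 0, -0.002], [0, 0, -0.002], [0, 0, -0.002], [0, 0, -0.002]]' --dr '[[0, 0, 0], [0, 0, 0], [0, 0, 0], [0, 0, 0], [0, 0, 0], [0, 0, 0], [0, 0, 0], [0, 0, 0], [0, 0, 0], [0, 0, 0]]'

```text
t: 26.6
ee_pos: [560.9, 16.9, 70.9]
orientation: [2.278, 2.157, -0.008]
ft_force: [-1.8, -0.4, 6.5]
width: 10.5
```

Call:
jog_arm --travel '[[0, 0, 0], [0, 0, 0], [0, 0, 0], [0, 0, 0.02], [0, 0, 0.08], [0, 0, 0.15], [-0.06, 0.006, 0.15], [-0.15, 0.006, 0.15], [-0.23, 0.006, 0.15], [-0.2845, 0.006, 0.15]]' --dr '[[0, 0, 0], [0, 0, 0], [0, 0, 0], [0, 0, 0], [0, 0, 0], [0, 0, 0], [0, 0, 0], [0, 0, 0], [0, 0, 0], [0, 0, 0]]' --hand 0

```text
t: 27.6
ee_pos: [444.8, 19.4, 131.2]
orientation: [2.278, 2.157, -0.009]
ft_force: [-0.2, -0.8, 0.6]
width: 43.9
```

Call:
jog_arm --travel '[[0, 0, 0], [0, 0, 0], [0, 0, 0], [0, 0, 0], [0, 0, 0], [0, 0, 0], [0, 0, 0], [0, 0, 0], [0, 0, 0], [0, 0, 0]]' --dr '[[0, 0, 0], [0, 0, 0], [0, 0, 0], [0, 0, 0], [0, 0, 0], [0, 0, 0], [0, 0, 0], [0, 0, 0], [0, 0, 0], [0, 0, 0]]'

```text
t: 28.6
ee_pos: [444.8, 19.4, 131.2]
orientation: [2.278, 2.157, -0.009]
ft_force: [0.3, -0.6, 0.9]
width: 43.7
```

```bash
python3 look.py w11|grep -v yel
```

```text
cam [368.5  25.7 293.6] 306.999640989423 [[0.06, 1.0, -0.01], [0.96, -0.05, 0.28], [0.28, -0.02, -0.96]]
red 282 334 [575.5  30.3  58. ] diam 18.3
red 252 336 [575.3   2.5  58. ] diam 18.4
red 266 294 [531.2  18.2  58. ] diam 33.6
red 263 200 [444.   20.1  58. ] diam 58.6
red 304 49 [334.4  55.7  58. ] diam 139.0
shank [446.9  20.1  91.3] 229 [263. 218.]
shank [559.1  17.5  91.8] 219 [267. 349.]
```

dx +2.1, dy +0.7, z −62.2.

Call:
jog_arm --travel '[[0.005, 0.002, 0], [0.005, 0.002, -0.05], [0.005, 0.002, -0.1], [0.005, 0.002, -0.14], [0.005, 0.002, -0.156], [0.005, 0.002, -0.156], [0.005, 0.002, -0.156], [0.005, 0.002, -0.156], [0.005, 0.002, -0.156], [0.005, 0.002, -0.156]]' --dr '[[0, 0, 0], [0, 0, 0], [0, 0, 0], [0, 0, 0], [0, 0, 0], [0, 0, 0], [0, 0, 0], [0, 0, 0], [0, 0, 0], [0, 0, 0]]'

```text
t: 29.65
ee_pos: [447.1, 20.2, 69.3]
orientation: [2.277, 2.157, -0.008]
ft_force: [-0.8, -0.1, 0.1]
width: 44.1
```

Call:
jog_arm --travel '[[0, 0, 0], [0, 0, 0], [0, 0, 0], [0, 0, 0], [0, 0, 0], [0, 0, 0], [0, 0, 0], [0, 0, 0], [0, 0, 0.01], [0, 0, 0.01]]' --dr '[[0, 0, 0], [0, 0, 0], [0, 0, 0], [0, 0, 0], [0, 0, 0], [0, 0, 0], [0, 0, 0], [0, 0, 0], [0, 0, 0], [0, 0, 0]]' --hand -1

```text
t: 30.65
ee_pos: [447.4, 20.2, 73.6]
orientation: [2.277, 2.156, -0.007]
ft_force: [-0.1, -1.4, -2.1]
width: 10.5
```

Call:
jog_arm --travel '[[0, 0, 0.06], [0, 0, 0.14], [0.02, -0.01, 0.21], [0.08, -0.055, 0.22], [0.15, -0.11, 0.22], [0.22, -0.16, 0.22], [0.262, -0.19, 0.22], [0.278, -0.2, 0.19], [0.278, -0.2, 0.16], [0.278, -0.2, 0.13]]' --dr '[[0, 0, 0], [0, 0, 0], [0, 0, 0], [0, 0, 0], [0, 0, 0], [0, 0, 0], [0, 0, 0], [0, 0, 0], [0, 0, 0], [0, 0, 0]]'

```text
t: 31.65
ee_pos: [556.7, -59.2, 123.8]
orientation: [2.279, 2.158, -0.01]
ft_force: [0.3, 0.2, -1.9]
width: 10.4
```

Call:
jog_arm --travel '[[0, 0, 0], [0, 0, 0], [0, 0, 0], [0, 0, 0], [0, 0, 0], [0, 0, 0], [0, 0, 0], [0, 0, 0], [0, 0, 0], [0, 0, 0]]' --dr '[[0, 0, 0], [0, 0, 0], [0, 0, 0], [0, 0, 0], [0, 0, 0], [0, 0, 0], [0, 0, 0], [0, 0, 0], [0, 0, 0], [0, 0, 0]]'

```text
t: 32.65
ee_pos: [556.7, -59.2, 123.8]
orientation: [2.279, 2.158, -0.01]
ft_force: [0.3, -0.5, -2.3]
width: 10.8
```

```bash
python3 look.py w12; python3 edge.py 57 70
```

```text
cam [480.6 -53.  286.3] 306.999640989423 [[0.06, 1.0, -0.01], [0.96, -0.05, 0.28], [0.28, -0.02, -0.96]]
red 262 270 [615.1 -62.2  58. ] diam 17.1
red 168 200 [ 550.  -132.6   58. ] diam 27.8
red 450 199 [560.7  86.7  58. ] diam 48.1
red 262 225 [574.9 -60.   58. ] diam 77.5
red 356 199 [556.8  14.7  58. ] diam 51.1
yel 49 204 [ 559.4 -256.7   18. ] diam 94.7
yel 262 189 [556.1 -59.7  18. ] diam 62.7
shank [533.4 -59.1  92.1] 308 [259. 186.]
shank [560.2  16.5  92.6] 291 [374. 219.]
shank [564.7  92.3  92. ] 353 [487. 220.]
shank [ 554.2 -135.8   92.4] 294 [148. 222.]
258 173 saw x 557.5 [[528.1, -60.0, 75.5], [528.9, -60.0, 81.3], [529.2, -59.8, 88.6], [529.3, -59.7, 96.2]]
260 173 saw x 557.5 [[528.1, -58.6, 76.0], [529.0, -58.6, 81.1], [529.4, -58.5, 88.1], [529.4, -58.4, 96.2]]
262 174 saw x 558.4 [[528.8, -57.2, 76.4], [529.6, -57.2, 82.1], [529.3, -57.2, 91.4], [529.5, -57.1, 98.6]]
264 172 saw x 557.0 [[528.5, -55.8, 71.3], [528.9, -55.8, 79.3], [529.9, -55.9, 84.0], [529.7, -55.9, 93.0]]
266 173 saw x 557.8 [[528.6, -54.4, 74.7], [529.8, -54.5, 78.8], [530.0, -54.5, 86.4], [529.6, -54.6, 96.1]]
```

View pics/w12.png

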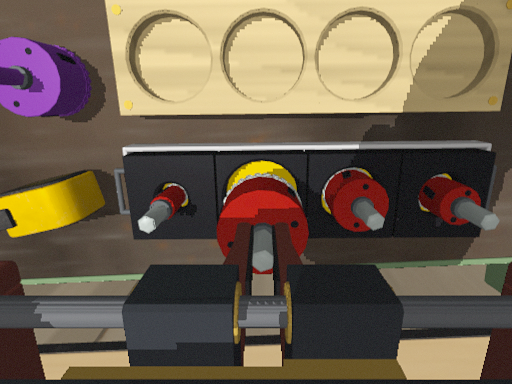

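Saws 20, 32 and 44 stand in their pockets at (165,205), (450,200) and (355,200). Saw_57 (262,220) hangs over the largest pocket.

Call:
jog_arm --travel '[[0.001, -0.0015, 0], [0.001, -0.0015, -0.03], [0.001, -0.0015, -0.06], [0.001, -0.0015, -0.08], [0.001, -0.0015, -0.1], [0.001, -0.0015, -0.113], [0.001, -0.0015, -0.121], [0.001, -0.0015, -0.126], [0.001, -0.0015, -0.129], [0.001, -0.0015, -0.129]]' --dr '[[0, 0, 0], [0, 0, 0], [0, 0, 0], [0, 0, 0], [0, 0, 0], [0, 0, 0], [0, 0, 0], [0, 0, 0], [0, 0, 0], [0, 0, 0]]'

```text
t: 33.7
ee_pos: [557.2, -59.8, 72.3]
orientation: [2.279, 2.158, -0.01]
ft_force: [0.2, 0.0, -3.0]
width: 10.4
```

Call:
jog_arm --travel '[[0, 0, -0.001], [0, 0, -0.002], [0, 0, -0.003], [0, 0, -0.003], [0, 0, -0.003], [0, 0, -0.003], [0, 0, -0.003], [0, 0, -0.003], [0, 0, -0.003], [0, 0, -0.003]]' --dr '[[0, 0, 0], [0, 0, 0], [0, 0, 0], [0, 0, 0], [0, 0, 0], [0, 0, 0], [0, 0, 0], [0, 0, 0], [0, 0, 0], [0, 0, 0]]'

```text
t: 34.7
ee_pos: [557.3, -59.8, 71.1]
orientation: [2.279, 2.158, -0.01]
ft_force: [1.0, -1.0, -1.3]
width: 10.5
```

Call:
jog_arm --travel '[[0, 0, -0.001], [0, 0, -0.002], [0, 0, -0.002], [0, 0, -0.002], [0, 0, -0.002], [0, 0, -0.002], [0, 0, -0.002], [0, 0, -0.002], [0, 0, -0.002], [0, 0, -0.002]]' --dr '[[0, 0, 0], [0, 0, 0], [0, 0, 0], [0, 0, 0], [0, 0, 0], [0, 0, 0], [0, 0, 0], [0, 0, 0], [0, 0, 0], [0, 0, 0]]'

```text
t: 35.7
ee_pos: [557.5, -60.1, 71.0]
orientation: [2.278, 2.158, -0.009]
ft_force: [-1.0, -1.9, 5.4]
width: 10.7
```

Floor contact at 5.4 N, so I release and retreat up and back.

Call:
jog_arm --travel '[[0, 0, 0], [0, 0, 0], [0, 0, 0], [0, 0, 0.02], [0, 0, 0.08], [0, 0, 0.18], [-0.03, 0, 0.28], [-0.08, 0, 0.38], [-0.13, 0, 0.48], [-0.17, 0, 0.56]]' --dr '[[0, 0, 0], [0, 0, 0], [0, 0, 0], [0, 0, 0], [0, 0, 0], [0, 0, 0], [0, 0, 0], [0, 0, 0], [0, 0, 0], [0, 0, 0]]' --hand 0

```text
t: 36.7
ee_pos: [488.7, -60.0, 297.7]
orientation: [2.277, 2.157, -0.007]
ft_force: [1.0, 0.2, -0.3]
width: 44.0
```

Call:
jog_arm --travel '[[0, 0, 0], [0, 0, 0], [0, 0, 0], [0, 0, 0], [0, 0, 0], [0, 0, 0], [0, 0, 0], [0, 0, 0], [0, 0, 0], [0, 0, 0]]' --dr '[[0, 0, 0], [0, 0, 0], [0, 0, 0], [0, 0, 0], [0, 0, 0], [0, 0, 0], [0, 0, 0], [0, 0, 0], [0, 0, 0], [0, 0, 0]]'

```text
t: 37.7
ee_pos: [488.7, -60.0, 297.7]
orientation: [2.277, 2.157, -0.007]
ft_force: [-0.6, 0.3, 0.4]
width: 43.9
```

```bash
python3 look.py w13|grep -v yel
```

```text
cam [412.2 -53.7 460. ] 306.999640989423 [[0.06, 1.0, -0.01], [0.96, -0.05, 0.28], [0.28, -0.02, -0.96]]
red 304 364 [826.5 -12.2  58. ] diam 83.2
red 212 207 [ 548.9 -134.7   58. ] diam 25.0
red 374 206 [559.7  90.1  58. ] diam 43.2
red 320 207 [557.2  15.6  58. ] diam 50.4
red 266 208 [554.3 -59.7  58. ] diam 60.8
red 42 24 [ 310.5 -312.    58. ] diam 73.5
red 348 31 [338.  49.  58.] diam 152.2
shank [559.9  17.   92.6] 79 [326. 218.]
shank [ 553.3 -136.6   92.3] 74 [206. 219.]
shank [556.6 -59.4  92.7] 75 [266. 219.]
shank [564.1  93.   92.5] 82 [386. 218.]
```

View pics/w13.png

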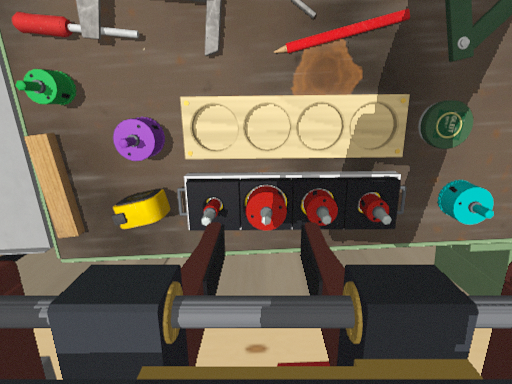

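All four saws stand upright in their pockets, at (212,210), (266,208), (320,207) and (374,207). The rack is empty, and the tin (447,125) and tape (142,208) are untouched.

```bash
python3 -c "
from workcell import ticket
print(ticket.close_job())"
```

```text
the job is handed in; nothing more can be done
None
```

All four red hole saws are in the tool tray, smallest saw in the smallest pocket and so on up, and the job was handed in at about 37.7 s of the 93 s allowed. I placed them in order 20, 32, 44, 57. Each was gripped by its shank and lowered until it touched the pocket floor (4 to 6.5 N) before I let go.

- **Position and height:** In the last wrist view, all four shank axes were within about 2 mm of their pocket centres. The shank tops agreed to within 0.4 mm, at z ≈ 92.5. That is about 1.3 mm above the rack readings, where 2 mm was expected, so I put the gap down to camera noise. The touch heights agree with saws standing on the floor.
- **Left alone:** The wax tin, the tape measure and the purple, turquoise and green look-alikes were not touched. The gripper was open and clear of everything at hand-in.
- **Disagreements:** Wrist-camera y readings shifted by about 1% of the distance from the camera, up to 2 mm, and I corrected for this before placing saws 32, 44 and 57. Saw_20 was already placed by then, about 0.8 mm off its corrected centre. Saw_32 was gripped about 3 mm off centre along the pads, and I allowed for that when placing it.

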